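# Set the tape dispenser's pull-to-turn length dial to long

### The job

Set the tape dispenser to long strips with its length dial, the one with the upright bar grip: pull the dial up to unlock it, turn it clockwise (seen from above) until its pointer is at the long bar mark, push it back fully in and let go. Leave the small round dial as it is.

Things in the scene. Friction and masses are not known exactly. Their poses are not given: they have to be found in the camera images.
- dispenser: In mm. Grey tape dispenser, fixed, 300 (y) x 150 x 135 high, tape roll (top at 161) in a bay at its +y end. Origin: centre of its underside; x to its back, away from the robot, z up. On top, 130 apart, a bar-grip length dial and a small round dial; either may be the left one. Length dial's disc (100 wide) has 2 marks on the back half: dot (short) left, bar (long) right, 60 deg clockwise of it.
- length_dial_grip (a point): In mm. On the length dial's axis, 30 above the dispenser's top when in; moves with the dial. x along the bar grip to its pointer end (narrow nose, white line on top), z up. Black skirt 60 across, upper face 8 above the dispenser's top; bar on it, 14 wide, flat parallel sides, from 27 behind the axis to 30 ahead (last 13: nose 8 wide), top 41 above the dispenser. Pinch the 14 from above.
- length_dial (a joint): Turn of the length dial in rad, clockwise from above positive: 0 = pointer at the dot (short), 1.047 = at the bar mark (long). Stops at -0.16 and 1.21. Pushed in, it is locked to about 0.16 rad either side of a mark. Friction 0.05 N m; stays where it is left.
- length_dial_lift (a joint): How far the length dial is pulled up, in m: 0 = fully in, 0.022 = upper stop. From 0.013 up it turns freely between the marks (0.017 is a good height); it goes back in only near one of the marks. No spring: friction of 2.5 N holds it where it is left.
- speed_dial_rim (a point): In mm. Point on the top edge of the small round dial, 21 from its axis, at its white line; the point's x axis points from the dial's axis to this point, z up. The dial is a ribbed black cylinder, 46 in diameter, top 26 above the dispenser's top, and turns easily. To be left as it is.

How it is judged:
By the outcome, as a careful person would: the job done as asked, in the order asked, and still so for the second after the job is handed in, with the robot touching nothing.
It also fails if it takes over 32 s, if anything falls off the work surface, if the arm or the gripper's body presses on something with over 40 N, if the wrist force passes 120 N, or if a joint passes its speed limit or range.

### The arm

A 6-joint arm with a two-finger parallel gripper is mounted at the origin on the work surface; the furniture and walls round the work are solid. World frame = base frame: x ahead of the robot, y to its left, z up, the work surface at z = 0. Lengths are in m, angles in rad, forces in N, time in s.
With the tool pointing down it reaches from about 0.275 to 0.75 m from the base axis. Payload 10.2 kg.
Tool frame: the origin (TCP) lies at the very end of the fingers, on their centre line; the grasp point (between the pads) lies 19 mm behind it (manip.grasp_offset is the distance from the TCP to the grasp point, in m); z points along the fingers, y is the line along which they close (so a half turn about z gives the same grasp; the last joint's range is limited). The gripper opens to 85 mm and grips with 20 to 120 N. Pads are 22 mm wide; open, the fingers measure 114 mm over their backs; the gripper's body (76 mm by 85 mm) begins 54 mm behind the grasp point. The pads swing forward as they close: fully open they stand 13 mm farther back than shut.
Start: joints at [1.116, 0.313, 1.498, -0, 1.331, -0.223], TCP at [0.121, 0.511, 0.231] pointing down, gripper open.
Joint ranges: [-2.94, 2.94], [-0.97, 2.17], [0.19, 2.56], [-1.23, 4.37], [0.02, 3.11], [-2.88, 2.88]. Speed limits (rad/s): [2.39, 2.39, 3.01, 3.14, 3.14, 3.14].

### API

Orientations are given as [roll, pitch, yaw] about the fixed x, y, z axes, in that order (R = Rz(yaw) Ry(pitch) Rx(roll)).
In Python, from rig import manip gives the robot as it stands.
- The arm moves only by the tool arm_command, never from a script. Its argument "plan" is a list that holds one entry, the list of rows, each a list of 5 numbers: the shift along the tool's x, y, z in m, then the turn about the tool's z in rad, then the closure, from -1 (fully open) to 1 (shut). A call has 1 to 8 rows; each row is the pose to reach, as a shift and turn from the pose commanded when the call began, along the tool's axes at that moment; what a row does not reach only later rows make up. A row lasts 1/8 s, in which the tool goes at most 62.5 mm and 10.7 degrees, less where a joint would pass 70% of its speed; a pose out of reach is approached as far as the arm can. A call with a gripper value outside its range is refused whole. The fingers move at their own pace and stop on an object; "force" is the grip in N (left out, the last holds). Time passes only in rows, so rows that repeat a pose let the fingers close. It gives the time, the measured TCP pose, the force, the opening and the grip force at its end, in the units of the state.
- manip.state(): the state, without advancing time (a new reading comes with each control period).
- manip.grab_frame(name): name is "side" or "top" or "wrist"; returns a dict with "frame" (384x512x3 uint8, red, green, blue), "fov_y" (degrees; the focal length in pixels is half the picture's height over the tangent of half this angle, whatever the lens; pixels are square), "cx", "cy" (the principal point, pixels), "R" (3x3) and "t" (3): a world point X has camera coordinates R X + t; the wrist camera has in their place "tool_from_camera" (4x4, takes a point from camera to tool coordinates, whose origin is the TCP and whose axes are the flange's). Camera axes: x right, y down, z forward; pixel columns grow to the right and rows downward; lengths in m; the calibration is good to about 2 mm. A picture is of the moment at which its call begins: read the wrist's pose just before it. There is no depth.
- manip.finish_job(): hands the job in; it is judged then, once.
The state is a dict: "clock": time; "joint_pos": joint angles; "joint_velocities": joint speeds; "effort": joint torques, N m; "ee_pos": TCP position; "eef_rot": TCP orientation; "ft_force": force on the tool from outside, world axes, zero at the start; "torque": the same for the moment, N m; "opening": finger opening in m; "finger_force": force on a finger pad.
Only numpy, scipy, OpenCV 4.12 (cv2) and the standard library are available. Lean on these libraries where they do the work, as an engineer would, in place of code of your own. Each camera call takes 0.05 s, during which the arm holds its last target. There are 200 camera calls.

## Working session

There is one attempt and no reset: what is moved stays moved. The work goes in short steps, Python scripts to look and compute and a tool call to move; the robot and the scene stay as the last step left them, time stands still between calls to the robot, and variables do not carry over. Pictures are saved under pics/ and viewed, at most 10 in all, crops included, and the job is handed in when it is done.

Besides the shell and the picture viewer there is one more tool, called after "Emit:" as name(argument=value, ...), one argument or row to a line, values as JSON. arm_command: Moves the arm, as the interface text tells. Its arguments: {"type":"object","properties":{"plan":{"type":"array","items":{"type":"array","items":{"type":"array","items":{"type":"number"}}}},"force":{"type":"number"}},"required":["plan"]}

```bash
ls; mkdir -p pics; python3 - <<'E'
from rig import manip
import cv2,numpy as np,json
s=manip.state(); print({k:np.round(v,3).tolist() for k,v in s.items()})
fs=[]
for n in ["top","side"]:
    f=manip.grab_frame(n); cv2.imwrite(f"pics/{n}0.png",f["frame"][:,:,::-1]); fs.append(f)
    print(n,f["fov_y"],f["cx"],f["cy"],np.round(f["R"],3).tolist(),np.round(f["t"],3).tolist())
E
```

```text
pics
{'clock': 0.0, 'joint_pos': [1.116, 0.313, 1.498, -0.0, 1.331, -0.223], 'joint_velocities': [-0.001, -0.002, -0.001, -0.001, -0.001, -0.0], 'effort': [0.0, -41.226, -25.975, -0.0, 0.004, -0.0], 'ee_pos': [0.121, 0.511, 0.231], 'eef_rot': [-3.14, -0.0, 2.91], 'ft_force': [0.215, -0.717, -0.266], 'torque': [0.046, 0.027, 0.025], 'finger_force': 0.0, 'opening': 0.085}
top 49.06860800244467 254.7480386767449 191.34079408928653 [[-0.02, -1.0, -0.001], [-0.994, 0.02, -0.104], [0.104, -0.001, -0.995]] [0.082, 0.553, 0.916]
side 53.5017969462919 256.14675368224454 189.3772091182865 [[-0.95, -0.312, -0.021], [-0.21, 0.686, -0.697], [0.232, -0.657, -0.717]] [0.526, 0.123, 0.861]
```

View pics/top0.png

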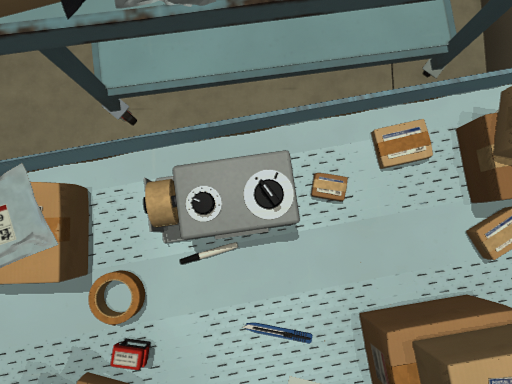

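View pics/side0.png

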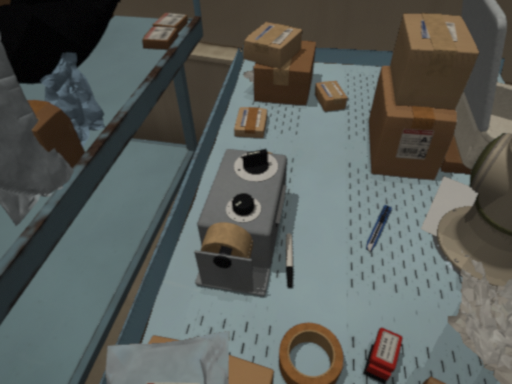

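Top view: length dial's white disc is at about (268,194), bar mark at about (277,176), and the pointer is up-left. The small dial is at (203,203) to its left. Next I'll measure these.

```bash
cat > h.py <<'E'
import numpy as np,cv2
from scipy.spatial.transform import Rotation as Ro
def ray(f,px,z,s=None):
    """pixel -> world point on plane z"""
    F=f["frame"].shape[0]/2/np.tan(np.radians(f["fov_y"])/2)
    d=np.array([(px[0]-f["cx"])/F,(px[1]-f["cy"])/F,1])
    if s is None: o=-f["R"].T@f["t"]; d=f["R"].T@d
    else:
        T=np.array(f["tool_from_camera"]); W=Ro.from_euler('xyz',s["eef_rot"]).as_matrix()
        o=W@T[:3,3]+s["ee_pos"]; d=W@T[:3,:3]@d
    return o+d*(z-o[2])/d[2]
def tomove(s,dw):
    return Ro.from_euler('xyz',s["eef_rot"]).as_matrix().T@np.array(dw)
E
python3 - <<'E'
from h import *; from rig import manip
f=manip.grab_frame("top"); im=f["frame"]
hsv=cv2.cvtColor(im,cv2.COLOR_RGB2HSV)
m=((hsv[...,1]<25)&(hsv[...,2]>190)).astype(np.uint8)
m[:, :170]=0;m[:,310:]=0;m[:140]=0;m[240:]=0
cs,_=cv2.findContours(m,cv2.RETR_EXTERNAL,cv2.CHAIN_APPROX_NONE)
for c in cs:
    if cv2.contourArea(c)>300:
        e=cv2.fitEllipse(cv2.convexHull(c)); print(e,ray(f,e[0],.136), cv2.contourArea(c))
c=im[140:245,160:310]; cv2.imwrite("pics/crop1.png",cv2.resize(c[:,:,::-1],None,fx=5,fy=5,interpolation=cv2.INTER_CUBIC))
g=cv2.inRange(hsv,(0,0,90),(180,40,175)); g[:, :165]=0;g[:,305:]=0;g[:145]=0;g[240:]=0
cs,_=cv2.findContours(g,cv2.RETR_EXTERNAL,cv2.CHAIN_APPROX_NONE); c=max(cs,key=cv2.contourArea)
b=cv2.boxPoints(cv2.minAreaRect(c)); print([ray(f,p,.135).round(3).tolist() for p in b])
E
```

```text
((203.20761108398438, 203.25611877441406), (34.93559265136719, 35.34623718261719), 51.079811096191406) [0.52200476 0.1733272  0.136     ] 930.5
((268.2398986816406, 193.9296112060547), (48.904972076416016, 49.181251525878906), 139.6953125) [0.53800059 0.043892   0.136     ] 1835.0
[[0.641, 0.25, 0.135], [0.636, -0.031, 0.135], [0.448, -0.024, 0.135], [0.453, 0.249, 0.135]]
```

View pics/crop1.png

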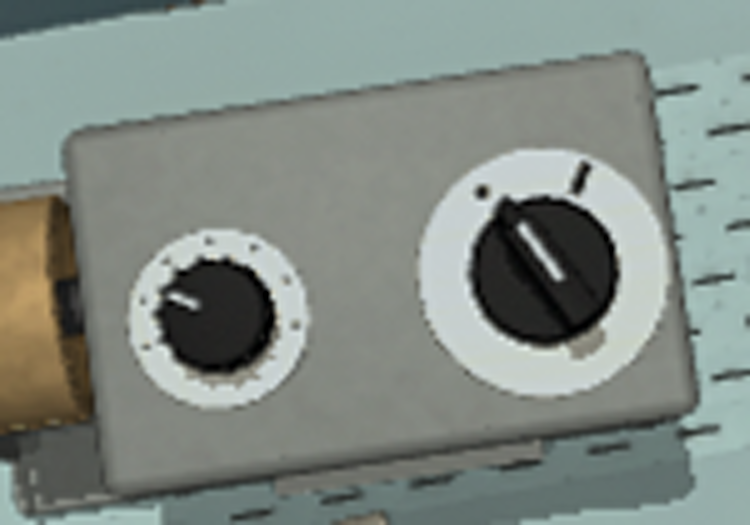

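Top crop: dot mark is at crop (482,192), bar mark at (581,178), axis at (541,270), pointer near the dot. The dial axis is therefore at about (0.538, 0.044) and the pointer yaw is about 36°. I'll move above it.

Emit:
arm_command(
  plan=[
    [[-0.513,-0.359,-0.03,-0.87,-0.3],[-0.513,-0.359,-0.03,-0.87,-0.3],[-0.513,-0.359,-0.03,-0.87,-0.3],[-0.513,-0.359,-0.03,-0.87,-0.3],[-0.513,-0.359,-0.03,-0.87,-0.3],[-0.513,-0.359,-0.03,-0.87,-0.3],[-0.513,-0.359,-0.03,-0.87,-0.3],[-0.513,-0.359,-0.03,-0.87,-0.3]],
  ],
  force=40,
)

```text
clock: 1.15
ee_pos: [0.4243, 0.1716, 0.2533]
eef_rot: [3.142, 0.0, -2.504]
ft_force: [1.4, 0.6, 0.8]
opening: 0.0558
finger_force: 0.0
```

Emit:
arm_command(
  plan=[
    [[-0.012,-0.13,0.0,0.0,-0.3],[-0.012,-0.13,0.0,0.0,-0.3],[-0.012,-0.13,0.0,0.0,-0.3],[-0.012,-0.13,0.0,0.0,-0.3],[-0.012,-0.13,0.0,0.0,-0.3]],
  ],
)

```text
clock: 1.78
ee_pos: [0.5097, 0.0772, 0.2533]
eef_rot: [3.141, 0.0, -2.502]
ft_force: [0.7, -0.7, -0.1]
opening: 0.0559
finger_force: 0.0
```

```bash
python3 - <<'E'
from h import *; from rig import manip
s=manip.state(); f=manip.grab_frame("wrist"); cv2.imwrite("pics/w1.png",f["frame"][:,:,::-1])
print(s["ee_pos"],s["eef_rot"],s["joint_pos"],np.round(f["tool_from_camera"],3).tolist(),f["fov_y"])
hsv=cv2.cvtColor(f["frame"],cv2.COLOR_RGB2HSV)
m=((hsv[...,1]<25)&(hsv[...,2]>190)).astype(np.uint8)
cs,_=cv2.findContours(m,cv2.RETR_EXTERNAL,cv2.CHAIN_APPROX_NONE)
for c in cs:
    if cv2.contourArea(c)>60: e=cv2.minAreaRect(c); print(e, ray(f,e[0],.136,s))
E
```

```text
[0.50965735 0.07723016 0.25328959] [ 3.14144597e+00  7.70922818e-05 -2.50185347e+00] [-7.72687930e-02  2.76186910e-01  1.48880939e+00  1.64313392e-04
  1.37663464e+00 -2.28783601e+00] [[0.001, -0.954, -0.3, 0.077], [1.0, 0.0, 0.002, -0.0], [-0.001, -0.3, 0.954, -0.143], [0.0, 0.0, 0.0, 1.0]] 62.8977541679171
((325.4770812988281, 245.25692749023438), (59.57678985595703, 78.92488098144531), 73.3007583618164) [0.51820752 0.16812228 0.136     ]
((193.0249481201172, 204.998779296875), (32.05995178222656, 3.5455708503723145), 87.1375961303711) [0.55803636 0.04823239 0.136     ]
((230.37667846679688, 192.90362548828125), (53.44038391113281, 99.68147277832031), 11.44104290008545) [0.5291304  0.06816133 0.136     ]
((169.72891235351562, 178.36773681640625), (53.84030532836914, 106.72767639160156), 4.969740867614746) [0.5495615 0.0186347 0.136    ]
((347.56109619140625, 137.32257080078125), (66.29823303222656, 10.040404319763184), 22.01128387451172) [0.43169723 0.1177486  0.136     ]
((410.0, 151.0), (302.0, 202.0), 90.0) [0.40895061 0.16745513 0.136     ]
((344.0, 14.0), (28.0, 52.0), 90.0) [0.36509998 0.05444139 0.136     ]
((127.0, 114.5), (229.0, 254.0), 90.0) [ 0.52460833 -0.03781112  0.136     ]
```

View pics/w1.png

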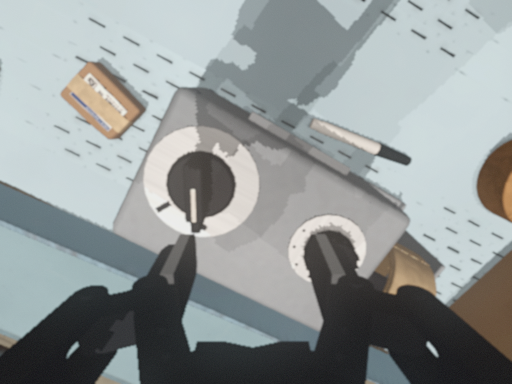

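Wrist view: white disc is centred near (201,181), and the pointer's white line at (193,205) is nearly vertical, so the tool's yaw is close. The fingertips are at (180,245) and (330,250).

```bash
cat >> h.py <<'E'
def look(manip):
    s=manip.state(); f=manip.grab_frame("wrist")
    hsv=cv2.cvtColor(f["frame"],cv2.COLOR_RGB2HSV)
    m=((hsv[...,1]<25)&(hsv[...,2]>190)).astype(np.uint8)
    return s,f,m
E
python3 - <<'E'
from h import *; from rig import manip
s,f,m=look(manip)
m[:, :140]=0; m[:,262:]=0; m[:115]=0; m[240:]=0
cs,_=cv2.findContours(m,cv2.RETR_EXTERNAL,cv2.CHAIN_APPROX_NONE)
big=np.vstack([c for c in cs if cv2.contourArea(c)>500])
e=cv2.fitEllipse(cv2.convexHull(big)); p=ray(f,e[0],.136,s); print(e,p)
for c in cs:
    if 60<cv2.contourArea(c)<300:
        b=cv2.boxPoints(cv2.minAreaRect(c)); b=b[np.argsort(b[:,1])]
        A=ray(f,b[:2].mean(0),.176,s);B=ray(f,b[2:].mean(0),.176,s)
        print(A,B,"pointer yaw",np.degrees(np.arctan2(*(B-A)[1::-1])),"tool",np.degrees(s["eef_rot"][2])+180)
        u=(B-A)/np.linalg.norm(B-A); print("lateral off axis of line", np.cross(u[:2],p[:2]-A[:2]))
print(tomove(s,[*(p-s["ee_pos"])[:2],.149-s["ee_pos"][2]]), tomove(s,[.538-s["ee_pos"][0],.0439-s["ee_pos"][1],0]))
E
```

```text
((200.49710083007812, 181.5803680419922), (110.02145385742188, 117.20591735839844), 113.53256225585938) [0.53629384 0.04145756 0.136     ]
[0.53104551 0.03815929 0.176     ] [0.55175231 0.05315818 0.176     ] pointer yaw 35.917553982807284 tool 36.66257659814141
lateral off axis of line -0.00040763234990005446
[ 6.96229576e-05 -4.45322143e-02  1.04390865e-01] [-2.78199716e-03 -4.36030165e-02  5.37377390e-06]<stdin>:12: DeprecationWarning: Arrays of 2-dimensional vectors are deprecated. Use arrays of 3-dimensional vectors instead. (deprecated in NumPy 2.0)
```

Emit:
arm_command(
  plan=[
    [[-0.001,-0.0442,0.0,0.012,-0.3],[-0.001,-0.0442,0.03,0.012,-0.3],[-0.001,-0.0442,0.06,0.012,-0.3],[-0.001,-0.0442,0.085,0.012,-0.3],[-0.001,-0.0442,0.103,0.012,-0.3],[-0.001,-0.0442,0.103,0.012,-0.3],[-0.001,-0.0442,0.103,0.012,-0.3]],
  ],
)

```text
clock: 2.75
ee_pos: [0.5378, 0.0416, 0.1512]
eef_rot: [-3.141, 0.001, -2.515]
ft_force: [0.0, 0.3, -0.0]
opening: 0.0555
finger_force: 0.0
```

```bash
python3 - <<'E'
from h import *; from rig import manip
s,f,m=look(manip); print(s["ee_pos"],s["eef_rot"],s["ft_force"])
cv2.imwrite("pics/w2.png",f["frame"][:,:,::-1])
E
```

```text
[0.53779565 0.04157288 0.1511508 ] [-3.14055167e+00  1.10221506e-03 -2.51470286e+00] [ 0.04268858  0.25493815 -0.03890956]
```

View pics/w2.png

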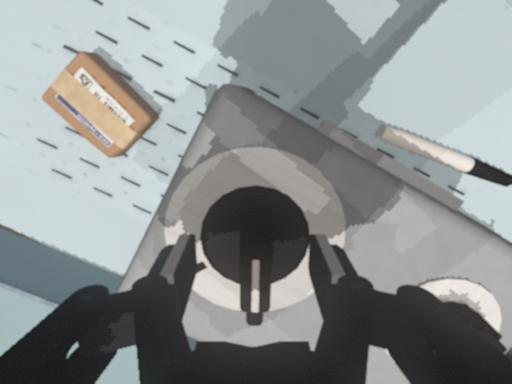

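Wrist view: the bar is centred between the fingers, with its white line at column 255 between pads at about 185 and 325. I'll close on it.

Emit:
arm_command(
  plan=[
    [[0,0,0.001,0,1],[0,0,0.001,0,1],[0,0,0.001,0,1],[0,0,0.001,0,1],[0,0,0.001,0,1],[0,0,0.001,0,1],[0,0,0.001,0,1]],
  ],
  force=60,
)

```text
clock: 3.68
ee_pos: [0.5369, 0.0421, 0.1496]
eef_rot: [3.14, -0.0, -2.515]
ft_force: [-4.6, 4.1, 6.1]
opening: 0.0128
finger_force: 59.0
```

Emit:
arm_command(
  plan=[
    [[0,0,-0.004,0,1],[0,0,-0.008,0,1],[0,0,-0.012,0,1],[0,0,-0.016,0,1],[0,0,-0.018,0,1],[0,0,-0.018,0,1]],
  ],
)

```text
clock: 4.42
ee_pos: [0.5368, 0.0421, 0.1669]
eef_rot: [3.139, -0.001, -2.515]
ft_force: [-3.3, 5.4, -0.7]
opening: 0.0127
finger_force: 58.7
```

```bash
python3 - <<'E'
from h import *; from rig import manip
s=manip.state(); f=manip.grab_frame("side"); print(s["ee_pos"])
cv2.imwrite("pics/s2.png",cv2.resize(f["frame"][120:300,170:320,::-1],None,fx=3.3,fy=3.3,interpolation=cv2.INTER_CUBIC))
E
```

```text
[0.53684086 0.04205115 0.16694344]
```

View pics/s2.png

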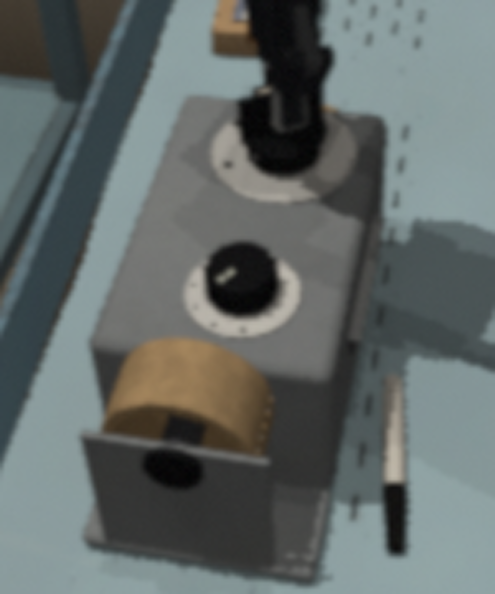

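The side view shows the skirt raised in the grip. Now the turn to the bar mark: 1.03 rad.

Emit:
arm_command(
  plan=[
    [[0,0,0,0.13,1],[0,0,0,0.27,1],[0,0,0,0.41,1],[0,0,0,0.55,1],[0,0,0,0.69,1],[0,0,0,0.83,1],[0,0,0,0.96,1],[0,0,0,1.03,1]],
  ],
)

```text
clock: 5.48
ee_pos: [0.5365, 0.0436, 0.1669]
eef_rot: [3.138, -0.004, 2.735]
ft_force: [-3.3, 13.9, 1.2]
opening: 0.0128
finger_force: 59.0
```

Emit:
arm_command(
  plan=[
    [[0,0,0,0,1],[0,0,0,0,1]],
  ],
)

```text
clock: 5.72
ee_pos: [0.5365, 0.0436, 0.1669]
eef_rot: [3.138, -0.004, 2.738]
ft_force: [-4.0, 13.6, 1.4]
opening: 0.013
finger_force: 59.1
```

```bash
python3 - <<'E'
from h import *; from rig import manip
s,f,m=look(manip); print(s["ee_pos"],np.degrees(s["eef_rot"][2]),s["torque"],s["ft_force"])
cv2.imwrite("pics/w3.png",f["frame"][:,:,::-1])
E
```

```text
[0.53648757 0.04358448 0.16692393] 156.89173662112185 [ 2.24545162  0.78903002 -0.04393705] [-3.95961067 13.605193    1.39561957]
```

View pics/w3.png

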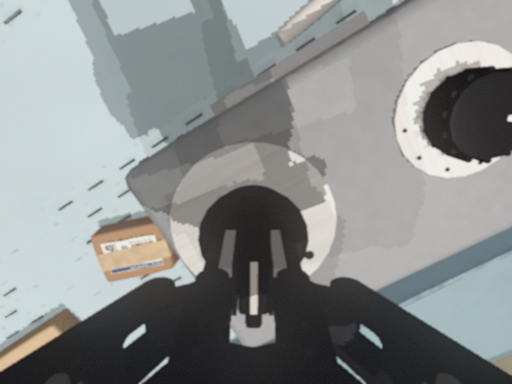

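Wrist view: the pointer nose at (253,320) now covers the bar mark, and the dot is at (309,255). I'll relieve the side load and push in.

Emit:
arm_command(
  plan=[
    [[0.0005,0.0013,0.003,0,1],[0.0005,0.0013,0.007,0,1],[0.0005,0.0013,0.011,0,1],[0.0005,0.0013,0.015,0,1],[0.0005,0.0013,0.018,0,1],[0.0005,0.0013,0.0195,0,1],[0.0005,0.0013,0.0195,0,1]],
  ],
)

```text
clock: 6.65
ee_pos: [0.5367, 0.0438, 0.1495]
eef_rot: [3.141, -0.002, 2.738]
ft_force: [-12.5, 7.4, 18.7]
opening: 0.0131
finger_force: 61.7
```

Emit:
arm_command(
  plan=[
    [[0,0,0.0008,0,1],[0,0,0.0008,0,1]],
  ],
)

```text
clock: 6.9
ee_pos: [0.5367, 0.0438, 0.1494]
eef_rot: [3.141, -0.001, 2.738]
ft_force: [-14.8, 7.7, 24.1]
opening: 0.0131
finger_force: 62.6
```

Emit:
arm_command(
  plan=[
    [[0,0,-0.001,0,-0.3],[0,0,-0.001,0,-0.3],[0,0,-0.001,0,-0.3],[0,0,-0.001,0,-0.3],[0,0,-0.04,0,-0.3],[0,0,-0.09,0,-0.3],[0,0,-0.14,0,-0.3],[0,0,-0.14,0,-0.3]],
  ],
)

```text
clock: 7.9
ee_pos: [0.5387, 0.0425, 0.2904]
eef_rot: [3.14, 0.007, 2.738]
ft_force: [0.5, -0.4, -0.0]
opening: 0.0556
finger_force: 0.0
```

Emit:
arm_command(
  plan=[
    [[0.06,0,-0.02,0,-0.3],[0.12,0,-0.02,0,-0.3],[0.15,0,-0.02,0,-0.3],[0.15,0,-0.02,0,-0.3]],
  ],
)

```text
clock: 8.4
ee_pos: [0.3984, 0.1021, 0.3065]
eef_rot: [-3.142, -0.0, 2.739]
ft_force: [0.4, 0.2, -0.1]
opening: 0.0555
finger_force: 0.0
```

```bash
python3 - <<'E'
from h import *; from rig import manip
s,f,m=look(manip); g=manip.grab_frame("side")["frame"]; print(s["ee_pos"],s["clock"],s["opening"])
t=manip.grab_frame("top")["frame"][140:245,160:310]
a=cv2.resize(g[130:230,180:310],(0,0),fx=3,fy=3,interpolation=cv2.INTER_CUBIC)
b=cv2.resize(f["frame"],(390,292)); c=cv2.resize(t,(390,292),interpolation=cv2.INTER_CUBIC)
o=np.zeros((592,790,3),np.uint8); o[:300,:390]=a; o[:292,400:]=b; o[300:,:390]=c
cv2.imwrite("pics/end.png",o[:,:,::-1])
E
```

```text
[0.39838859 0.10213874 0.30654764] 8.4 0.05551205618289731
```

View pics/end.png

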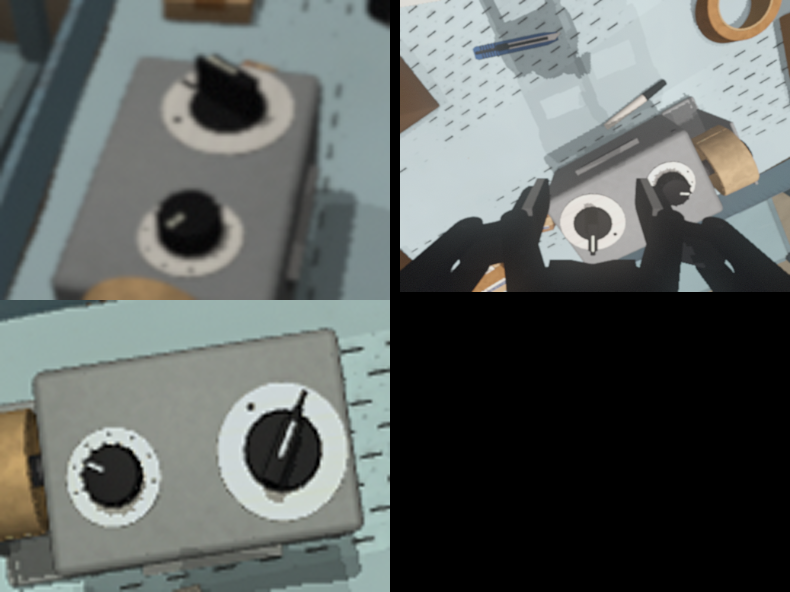

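```bash
python3 - <<'E'
from h import *; from rig import manip
a=cv2.imread("pics/side0.png")[:,:,::-1]; b=manip.grab_frame("side")["frame"]
for n in (a,b):
    g=n.max(2)[140:185,235:280]<60
    r=np.where(g.any(1))[0]; print("rows",r.min()+140,r.max()+140,"bottom edge by column",[int(np.where(g[:,c])[0].max()+140) for c in range(14,34,3) if g[:,c].any()])
E
```

```text
rows 150 173 bottom edge by column [172, 173, 173, 173, 172, 170, 168]
rows 149 173 bottom edge by column [172, 173, 173, 173, 172, 170, 168]
```

The skirt's lower edge is in exactly the same place as at the start, so the dial is fully in. Handing in.

```bash
python3 -c "
from rig import manip
print(manip.finish_job())"
```

```text
the job is handed in; nothing more can be done
None
```

The length dial was pulled up, turned clockwise to the long bar mark, pushed fully back in and released; the small dial was left untouched, and the job was handed in at about 8.5 s.

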